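Racking machined plates from the drying easels

ROBOT

A 6-joint arm with a two-finger parallel gripper is mounted at the origin on the work surface. World frame = base frame: x ahead of the robot, y to its left, z up, the work surface at z = 0. Lengths are in m, angles in rad, forces in N, time in s.
With the tool pointing down it reaches from about 0.35 to 0.775 m from the base axis. Payload 7.3 kg.
Tool frame: the origin (TCP) lies on the centre line of the jaws, within the pads' length; the fingertips stand ctrl.tip_reach ahead of it and the grasp point (between the pads) lies 8 mm behind it (ctrl.tip_reach is the distance from the TCP to the fingertips, in m); z points along the fingers, y is the line along which they close (so a half turn about z gives the same grasp; the last joint's range is limited). The gripper opens to 92 mm and grips with 3 to 60 N. Pads are 19 mm wide; open, the fingers measure 130 mm over their backs; the gripper's body (75 mm by 190 mm) begins 47 mm behind the grasp point.
Start: joints at [-1.299, 0.342, 1.524, -0, 1.275, -0.146], TCP at [0.213, -0.48, 0.205] pointing down, gripper open.
Joint ranges: [-2.53, 2.53], [-0.77, 2.02], [0.04, 2.7], [-1, 4.14], [0.28, 2.66], [-3.11, 3.11]. Speed limits (rad/s): [2.57, 2.57, 3.14, 3.14, 3.14, 3.14].

INTERFACE

Orientations are given as a unit quaternion [x, y, z, w].
In Python, from station import ctrl gives the robot as it stands. The module is installed in compiled form; this text tells all that it offers.
- The arm moves only by the tool carry_out, never from a script. Its argument "moves" is a list of rows, each an object with "dr": the turn, a rotation vector about the tool's x, y, z in rad, a list of three; "translation": the shift along the tool's x, y, z in m, a list of three; "claw": the finger opening in m, from 0 to 0.0918. In form: [{"dr": [ax, ay, az], "translation": [dx, dy, dz], "claw": claw}, ...]. A call has 1 to 10 rows; each row shifts and turns the commanded pose from where the row before left it, along the tool's axes as they then stand; what a row does not reach is not made up. A row lasts 1/12 s, in which the tool goes at most 41.7 mm and 7.16 degrees, less where a joint would pass 70% of its speed; a pose out of reach is approached as far as the arm can. A call is refused whole if a number of a shift passes 0.0417 or a number of a turn 0.125, either way. A call with a gripper value outside its range is refused whole. The fingers move at their own pace and stop on an object; the grip force is fixed at half the most. Time passes only in rows, so rows that do not move let the fingers close. It gives the time, the measured TCP pose, the force, the opening and the grip force at its end, in the units of the state.
- ctrl.get_obs(): the state, without advancing time (a new reading comes with each control period).
- ctrl.get_image(name): name is "side" or "top" or "wrist"; returns a dict with "image" (384x512x3 uint8, red, green, blue), "fx", "fy", "cx", "cy" (pixels), "distortion" ([k1, k2, p1, p2, k3] as OpenCV has them; the pictures are not rectified), "world_from_camera" (4x4, takes a point from camera to world coordinates); the wrist camera has in their place "hand_eye" (4x4, takes a point from camera to tool coordinates, whose origin is the TCP and whose axes are the flange's). Camera axes: x right, y down, z forward; pixel columns grow to the right and rows downward; lengths in m; the calibration is good to about 2 mm. A picture is of the moment at which its call begins: read the wrist's pose just before it. There is no depth.
- ctrl.close_job(): hands the job in; it is judged then, once.
Trained networks look in a picture, given as the dict that the camera call returned (one of the last four; its "shot" number tells which), for a name from the list of things; names that differ only in an ending like _2 or _b are one class to them, and where a whole thing is asked for, a point or a joint stands for the part that bears it (a point fixed in the world has none). Each returns a list of dicts, best first, with "score" (0 to 1); they miss things now and then, are a little off and sometimes report something else, mostly with a low value. They report only what shows in the picture. A call takes as long as a camera call. They do not tell look-alikes from the thing itself.
- ctrl.trace(picture, label): "mask" (384x512 bool, what is visible of it).
- ctrl.place_of(picture, label): "location" ([x, y, z] in m, in the coordinates of the camera as it stood for that picture, good to about 4 mm: a listed point, or the origin of a listed thing).
The state is a dict: "time_s": time; "joint_positions": joint angles; "joint_velocities": joint speeds; "joint_torque": joint torques, N m; "ee_pos": TCP position; "tcp_rot": TCP orientation; "wrist_force": force on the tool from outside, world axes, zero at the start; "torque": the same for the moment, N m; "grip_width": finger opening in m; "gripper_force": force on a finger pad.
Only numpy, scipy, OpenCV 4.12 (cv2) and the standard library are available. Lean on these libraries where they do the work, as an engineer would, in place of code of your own. Each camera call takes 0.05 s, during which the arm holds its last target. There are 200 camera calls.

TASK

Two machined aluminium plates of different thickness lean in drying easels after washing. Draw each plate out along its slope and stand it upright on its long edge in the slot of the slate-blue rack that fits its thickness - thick plate in the wide slot, thin plate in the narrow one - fully down and not sticking out past the rack's ends. Lower the plates in rather than dropping them, and leave the other things on the bench where they are.

Things in the scene. Friction and masses are not known exactly. Their poses are not given: they have to be found in the camera images.
- thick_plate: the thicker of the two machined bare aluminium plates: 120 mm long (its y), 100 mm high (its z), 18 mm thick (its x), six dark bolt holes through it. Origin at the plate's centre. It starts on its 120 mm edge in its easel, leaning 32 degrees (0.56 rad) from upright, top edge towards the easel's -x side (roughly towards the robot)
- thin_plate: the thinner of the two machined bare aluminium plates: 120 mm long (its y), 100 mm high (its z), 10 mm thick (its x), six dark bolt holes through it. Origin at the plate's centre. It starts on its 120 mm edge in its easel, leaning 32 degrees (0.56 rad) from upright, top edge towards the easel's -x side (roughly towards the robot)
- easel_thick: the fixed slate-blue drying easel that holds the thick plate, 115 mm deep, 100 mm wide. Origin under the nook where the plate's lower back edge rests, on the table; the nook is 30 mm up. The plate leans on a back board that reaches 45 mm up the plate's face; two front lips (22 mm up the plate, 3 mm clear of it) trap its foot, so that it comes out only along its own slope
- easel_thin: the fixed slate-blue drying easel that holds the thin plate, 115 mm deep, 100 mm wide. Origin under the nook where the plate's lower back edge rests, on the table; the nook is 30 mm up. The plate leans on a back board that reaches 45 mm up the plate's face; two front lips (22 mm up the plate, 3 mm clear of it) trap its foot, so that it comes out only along its own slope
- slot_wide: the wide slot of the slate-blue rack, fixed: a channel for the thick plate, 21 mm wide (along its x), 150 mm long (along its y), ends open. Origin under the middle of the slot, 10 mm above the table; its white floor is at z = 10 mm, straight walls to 40 mm, flared lips (7 mm wider on each side) up to 51 mm. A plate fully down has its centre at z = 60 mm
- slot_narrow: the narrow slot of the slate-blue rack, fixed: a channel for the thin plate, 13 mm wide (along its x), 150 mm long (along its y), ends open. Origin under the middle of the slot, 10 mm above the table; its white floor is at z = 10 mm, straight walls to 40 mm, flared lips (7 mm wider on each side) up to 51 mm. A plate fully down has its centre at z = 60 mm
- rack: the rack's fixed slate-blue base plate, 155 mm (x) by 150 mm (y), 10 mm thick, that carries the two slots side by side, 72 mm apart along its x, in either order. Origin under its centre
- spray_can: bystander: white spray can, 58 mm across, 145 mm tall, loose; origin under its centre
- mug: bystander: blue mug, 80 mm across, 95 mm tall, loose; origin under its centre
- carton: bystander: cardboard carton, 70 x 100 x 45 mm, loose; origin under its centre
Things that resemble listed ones, but are neither listed nor needed, are in the scene too. What is shaped like the thin_plate but pink or yellow is not meant.

How it is judged:
At the end, for the whole second after the job is handed in: Each plate still in its own slot, on its long edge: centre within 8 mm across and 18 mm along the slot, 52 to 65 mm high in its frame (60 = fully down), within 0.16 rad of upright and 0.2 rad of the slot, either way round; the bystanders within 30 mm of their starts (x of thick_plate in the frame of slot_wide between -0.008 and 0.008 m and y of thick_plate in the frame of slot_wide between -0.018 and 0.018 m and z of thick_plate in the frame of slot_wide between 0.052 and 0.065 m and angle between the z axis of thick_plate and the z axis of slot_wide, either way round below 0.16 rad and angle between the x axis of thick_plate and the x axis of slot_wide, either way round below 0.2 rad and linear speed of each of thick_plate, thin_plate below 0.05 m/s and angular speed of each of thick_plate, thin_plate below 0.4 rad/s and x of thin_plate in the frame of slot_narrow between -0.008 and 0.008 m and y of thin_plate in the frame of slot_narrow between -0.018 and 0.018 m and z of thin_plate in the frame of slot_narrow between 0.052 and 0.065 m and angle between the z axis of thin_plate and the z axis of slot_narrow, either way round below 0.16 rad and angle between the x axis of thin_plate and the x axis of slot_narrow, either way round below 0.2 rad and distance of each of spray_can, mug, carton from where it was at the start of the episode below 0.03 m); the robot touches nothing.
It fails at once if a plate is dropped: it moves faster than 0.6 m/s (a fall of 18 mm) with no finger on it ((linear speed of thick_plate above 0.6 m/s and contact force between thick_plate and the fingers below 0.05 N) or (linear speed of thin_plate above 0.6 m/s and contact force between thin_plate and the fingers below 0.05 N)).
It fails at once if the spray can, mug or carton is moved by more than 30 mm (distance of any of spray_can, mug, carton from where it was at the start of the episode above 0.03 m).
It also fails if it takes over 64 s, if anything falls off the work surface, if the arm or the gripper's body presses on something with over 40 N, if the wrist force passes 120 N, or if a joint passes its speed limit or range.

## Working session

There is one attempt and no reset: what is moved stays moved. The work goes in short steps, Python scripts to look and compute and a tool call to move; the robot and the scene stay as the last step left them, time stands still between calls to the robot, and variables do not carry over. Pictures are saved under pics/ and viewed, at most 10 in all, crops included, and the job is handed in when it is done.

Besides the shell and the picture viewer there is one more tool, called in YAML: its name, and indented under it one key for each argument. carry_out: Moves the arm, as the interface text tells. Its arguments: {"type":"object","properties":{"moves":{"type":"array","items":{"type":"object","properties":{"dr":{"type":"array","items":{"type":"number"}},"translation":{"type":"array","items":{"type":"number"}},"claw":{"type":"number"}}}}},"required":["moves"]}

```bash
mkdir -p pics
cat > h.py <<'E'
import numpy as np,cv2
from scipy.spatial.transform import Rotation as R
from station import ctrl
def T(o):
    M=np.eye(4);M[:3,:3]=R.from_quat(o['tcp_rot']).as_matrix();M[:3,3]=o['ee_pos'];return M
def wfc(p,o=None): return p['world_from_camera'] if 'world_from_camera' in p else T(o)@np.array(p['hand_eye'])
def K(p): return np.array([[p['fx'],0,p['cx']],[0,p['fy'],p['cy']],[0,0,1.]])
def proj(p,X,o=None):
    C=np.linalg.inv(wfc(p,o)); X=np.atleast_2d(X)@C[:3,:3].T+C[:3,3]
    return cv2.projectPoints(X,np.zeros(3),np.zeros(3),K(p),np.array(p['distortion']))[0][:,0]
def ray(p,uv,z,o=None):
    C=np.array(wfc(p,o)); n=cv2.undistortPoints(np.array([uv],float).reshape(-1,1,2),K(p),np.array(p['distortion']))[:,0]
    d=np.c_[n,np.ones(len(n))]@C[:3,:3].T
    return C[:3,3]+d*((z-C[2,3])/d[:,2])[:,None]
E
cat > a.py <<'E'
from h import *
print(ctrl.get_obs(),ctrl.tip_reach)
ims=[]
for c in ['top','side']:
    p=ctrl.get_image(c); ims.append(p['image'])
    C=np.array(p['world_from_camera']);print(c,C.round(3).tolist(),p['fx'])
    for l in ['thick_plate','thin_plate','easel_thick','easel_thin','slot_wide','slot_narrow','rack','spray_can','mug','carton']:
        for d in ctrl.place_of(p,l)[:3]:
            print(l,round(d['score'],2),(C[:3,:3]@d['location']+C[:3,3]).round(3))
for n,i in zip(['top','side'],ims): cv2.imwrite(f'pics/{n}0.png',cv2.resize(i[:,:,::-1],(800,600),interpolation=cv2.INTER_CUBIC))
E
python3 a.py
```

```text
{'time_s': 0.0, 'joint_positions': array([-1.29899942e+00,  3.42669788e-01,  1.52500180e+00, -1.20815630e-07,
        1.27541824e+00, -1.45985545e-01]), 'joint_velocities': array([ 0.00209485,  0.0003761 , -0.00015207, -0.00146168,  0.00061742,
       -0.00078391]), 'joint_torque': array([-8.25728580e-05, -4.31234765e+01, -2.44218689e+01,  7.18226214e-02,
        5.60300646e-02, -9.04398416e-05]), 'ee_pos': array([ 0.21291891, -0.47940608,  0.20457778]), 'tcp_rot': array([ 9.78261171e-01,  2.07375316e-01, -4.71171970e-05, -7.47106044e-04]), 'wrist_force': array([1.1439242 , 0.31792827, 0.47134512]), 'torque': array([ 0.02101907, -0.02946838, -0.02818534]), 'gripper_force': 0.0, 'grip_width': 0.09208859186582728} 0.011
top [[-0.019, -0.989, 0.143, 0.424], [-1.0, 0.017, -0.018, -0.044], [0.016, -0.144, -0.99, 0.973], [0.0, 0.0, 0.0, 1.0]] 382.9246250021322
thick_plate 0.78 [0.479 0.309 0.077]
thick_plate 0.32 [0.494 0.306 0.002]
thin_plate 0.71 [ 0.533 -0.275  0.076]
thin_plate 0.58 [ 0.335 -0.196  0.002]
easel_thick 0.76 [0.497 0.305 0.002]
easel_thin 0.93 [ 0.554 -0.284 -0.004]
slot_
[... 260 characters left out ...]
3 -0.278  0.075]
side [[-0.991, -0.104, 0.082, 0.46], [-0.132, 0.765, -0.63, 0.6], [0.003, -0.636, -0.772, 0.866], [0.0, 0.0, 0.0, 1.0]] 384.2404546629376
thick_plate 0.56 [0.477 0.306 0.075]
thin_plate 0.9 [ 0.337 -0.195 -0.002]
thin_plate 0.71 [ 0.532 -0.272  0.076]
thin_plate 0.68 [ 0.677 -0.432  0.005]
easel_thick 0.56 [0.496 0.312 0.002]
easel_thin 0.61 [ 0.556 -0.282  0.002]
easel_thin 0.34 [0.599 0.007 0.011]
slot_narrow 0.96 [ 0.53  -0.008  0.01 ]
rack 0.72 [ 0.701 -0.266 -0.   ]
rack 0.62 [ 0.565  0.001 -0.005]
spray_can 0.64 [ 0.524 -0.008  0.007]
spray_can 0.62 [ 0.559  0.005 -0.003]
spray_can 0.58 [0.684 0.208 0.004]
mug 0.82 [0.757 0.021 0.   ]
carton 0.65 [ 0.699 -0.267  0.001]
```

View pics/top0.png

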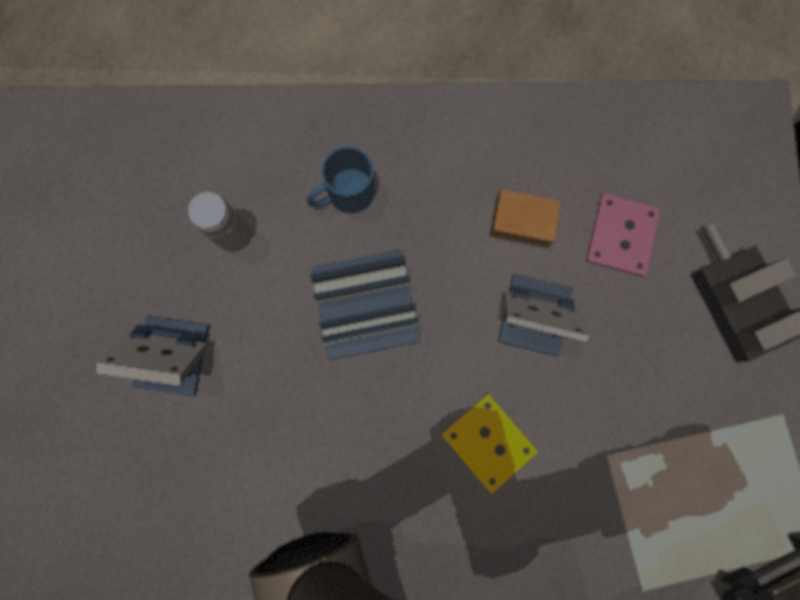

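View pics/side0.png

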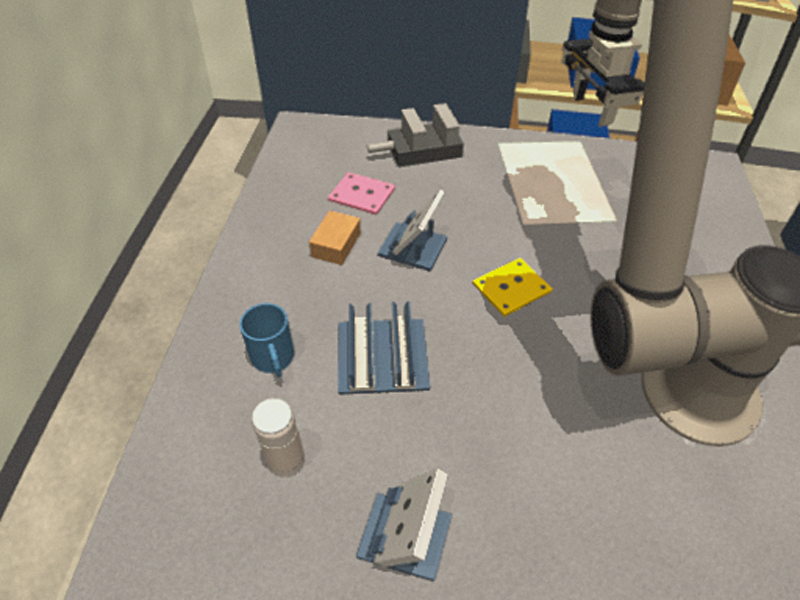

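The top view shows the thick plate at (150,360), the thin plate at (545,320) and the rack at (365,300), with the wide slot farther from the robot. The pink (625,235) and yellow (490,445) plates are decoys. The side view shows both white slot floors clearly, at (362,350) and (404,350). Next I'll fit the poses.

```bash
cat > fit.py <<'E'
from h import *
from scipy.optimize import minimize
P={c:ctrl.get_image(c) for c in ['top','side']}
def box(x,y,z,yaw,t,dims):
    c=np.array([[i,j,k] for i in(-.5,.5) for j in(-.5,.5) for k in(-.5,.5)])*dims
    return (R.from_euler('z',yaw)*R.from_euler('y',-t)).apply(c)+[x,y,z]
S=2
for l,th,x0 in [('thick_plate',.018,(.478,.308)),('thin_plate',.010,(.5325,-.2735))]:
    z=.03+.05*np.cos(.5585)+th/2*np.sin(.5585); M={}
    for c,p in P.items():
        C=np.array(p['world_from_camera']);b=None
        for d in ctrl.trace(p,l):
            m=d['mask'].astype(np.uint8); v,u=np.argwhere(m).mean(0)
            if np.linalg.norm(np.array([u,v])-proj(p,[*x0,z])[0])<25 and b is None: b=m
        if b is None: print('no mask',l,c);continue
        M[c]=cv2.resize(b,None,fx=S,fy=S,interpolation=cv2.INTER_LINEAR)
    def cost(q,full=False):
        r=[]
        for c,m in M.items():
            h=cv2.convexHull((S*(proj(P[c],box(q[0],q[1],z,q[2],.5585,[th,.12,.1]))+.5)*16).astype(np.int32))
            a=np.zeros_like(m);cv2.fillPoly(a,[h],1,shift=4)
            r.append(1-(a&m).sum()/(a|m).sum())
        return r if full else sum(r)
    best=min((minimize(cost,[*x0,w],method='Nelder-Mead',options=dict(initial_simplex=[[*x0,w],[x0[0]+.006,x0[1],w],[x0[0],x0[1]+.006,w],[*x0,w+.15]])) for w in(-.3,-.1,.1,.3)),key=lambda r:r.fun)
    print(l,best.x.round(4),z,cost(best.x,True))
for c,p in P.items():
    im=p['image'].astype(int); hull=cv2.convexHull(proj(p,box(.565,-.002,.01,.1,0,[.18,.19,.0])).astype(np.int32))
    roi=np.zeros(im.shape[:2],np.uint8);cv2.fillPoly(roi,[hull],1)
    w=((im.min(2)>135)&(im[:,:,2]-im[:,:,0]<12)&(roi>0)).astype(np.uint8)
    n,lab,st,ce=cv2.connectedComponentsWithStats(w)
    for i in range(1,n):
        if st[i,4]>60:
            X=ray(p,np.argwhere(lab==i)[:,::-1],.01)[:,:2]
            r=cv2.minAreaRect(X.astype(np.float32)*1000); e=np.linalg.eigh(np.cov(X.T))[1][:,1]
            print(c,'floor',st[i,4],np.round(r[0],1),np.round(r[1],1),'yaw',np.arctan2(-e[0]*np.sign(e[1]),abs(e[1])).round(3))
E
python3 fit.py
```

```text
thick_plate [ 0.4778  0.3088 -0.1597] 0.07717177930580346 [np.float64(0.07811819369827211), np.float64(0.05377358490566042)]
no mask thin_plate side
thin_plate [ 0.532  -0.2782 -0.278 ] 0.07505212043321713 [np.float64(0.0884240551461849)]
side floor 895 [567.   -2.7] [180.5 193.8] yaw -1.219
side floor 371 [602.7 -12.3] [ 20.6 171.4] yaw 0.193
side floor 86 [576.4 -85.3] [34.7 25.9] yaw -1.278
side floor 198 [530.1 -21.7] [ 11.6 163.9] yaw 0.184
```

```bash
cat > ov.py <<'E'
from h import *
P={c:ctrl.get_image(c) for c in ['top','side']}
def quad(c,yaw,w,l,z): return np.c_[(np.array([[-w,-l],[w,-l],[w,l],[-w,l]])/2)@R.from_euler('z',yaw).as_matrix()[:2,:2].T+c,[z]*4]
def draw(im,p,X,col,s,off): cv2.polylines(im,[((proj(p,X)+.5-off)*s*16).astype(np.int32)],True,col,1,shift=4)
c=np.array([.565,-.0035]);yaw=.175;ex=np.array([np.cos(yaw),np.sin(yaw)])
outs=[]
for n,p in P.items():
    ctr=proj(p,[*c,.02])[0].astype(int);h=42 
    off=ctr-h; im=cv2.resize(p['image'][off[1]:off[1]+2*h,off[0]:off[0]+2*h,::-1],None,fx=4.7,fy=4.7,interpolation=cv2.INTER_CUBIC)
    draw(im,p,quad(c,yaw,.155,.15,.01),(0,255,0),4.7,off)
    draw(im,p,quad(c+.036*ex,yaw,.021,.15,.01),(0,0,255),4.7,off)
    draw(im,p,quad(c-.036*ex,yaw,.013,.15,.01),(0,255,255),4.7,off)
    outs.append(im)
cv2.imwrite('pics/ov.png',np.hstack(outs))
p=P['side']
for l in ['thin_plate']:
    for d in ctrl.trace(p,l): v,u=np.argwhere(d['mask']).mean(0); print(u,v,d['score'],d['mask'].sum())
# thin plate overlay
fr=[]
for n,p in P.items():
    q=[.532,-.2782,.0751];rot=R.from_euler('z',-.278)*R.from_euler('y',-.5585)
    off=proj(p,q)[0].astype(int)-[40,30]
    im=cv2.resize(p['image'][off[1]:off[1]+60,off[0]:off[0]+80,::-1],None,fx=5,fy=5,interpolation=cv2.INTER_CUBIC)
    for s,col in((-.005,(0,255,0)),(.005,(0,0,255))):
        draw(im,p,rot.apply([[s,-.06,-.05],[s,.06,-.05],[s,.06,.05],[s,-.06,.05]])+q,col,5,off)
    fr.append(im)
cv2.imwrite('pics/ovp.png',np.hstack(fr))
E
python3 ov.py
```

```text
230.74578651685394 123.29073033707866 0.86 712
327.14001892147587 183.35288552507095 0.82 1057
268.8615916955017 139.87889273356402 0.69 289
```

View pics/ov.png

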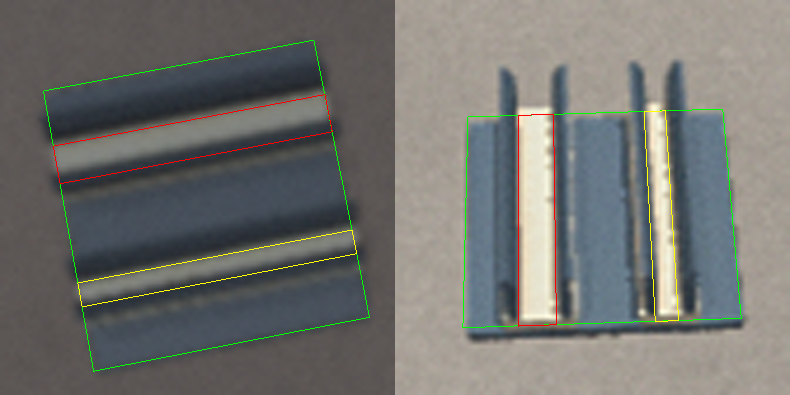

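View pics/ovp.png

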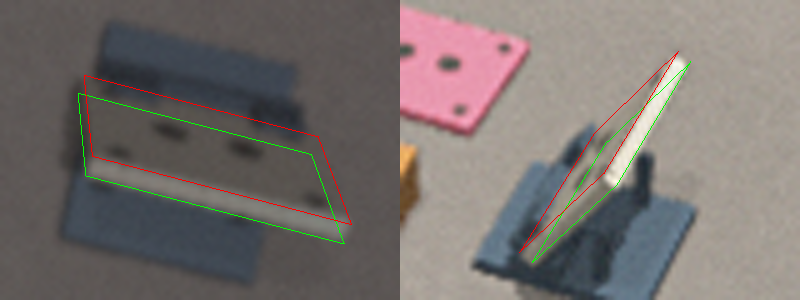

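The rack overlay fits to about 2–3 mm, and the thin-plate overlay fits to about 2 mm. I'll refit the thin plate using both views.

```bash
sed -i 's/<25/<30/' fit.py; for i in 1 2; do python3 fit.py | grep plate; done
```

```text
thick_plate [ 0.4779  0.3084 -0.1397] 0.07717177930580346 [np.float64(0.1313955212813288), np.float64(0.07510148849797027)]
thin_plate [ 0.5322 -0.2775 -0.2603] 0.07505212043321713 [np.float64(0.106270943034945), np.float64(0.11140760507004666)]
thick_plate [ 0.4778  0.3095 -0.1609] 0.07717177930580346 [np.float64(0.10037713954163041), np.float64(0.06793329688354288)]
thin_plate [ 0.5314 -0.2787 -0.2954] 0.07505212043321713 [np.float64(0.09811232812864135), np.float64(0.18639053254437865)]
```

```bash
cat >> h.py <<'E'
PL={'thin':(.532,-.278,.0751,-.265,.5585),'thick':(.478,.309,.0772,-.15,.5585),
    'narrow':(.565-.036*np.cos(.175),-.0045-.036*np.sin(.175),.06,.175,0.),'wide':(.565+.036*np.cos(.175),-.0045+.036*np.sin(.175),.06,.175,0.)}
def target(name,up,dx=0):
    x,y,z,w,t=PL[name]; r=R.from_euler('z',w)*R.from_euler('y',-t)
    tr=r*R.from_matrix(np.array([[0,1,0],[1,0,0],[0,0,-1.]]))   # columns: tool x=plate y, y=plate x, z=-plate z
    return r.apply([dx,0,up])+[x,y,z],tr
def plan(name,up,pos=None):
    o=ctrl.get_obs();p,tr=target(name,up)
    if pos is not None:p=np.array(pos)
    c=R.from_quat(o['tcp_rot'])
    print('t',round(o['time_s'],2),'pos',np.round(o['ee_pos'],4),'goal',p.round(4),'w',round(o['grip_width'],4))
    print('rot(tool)',(c.inv()*tr).as_rotvec().round(4),'trans before rot',c.inv().apply(p-o['ee_pos']).round(4),'after rot',tr.inv().apply(p-o['ee_pos']).round(4))
    print('j',o['joint_positions'].round(2),'F',o['wrist_force'].round(1),o['gripper_force'])
E
python3 -c "
from h import *
plan('thin',.121)
plan('thin',.021)
"
```

```text
t 2.15 pos [ 0.213  -0.4798  0.2052] goal [ 0.4701 -0.2612  0.1777] w 0.0919
rot(tool) [-0.5209  0.2478 -0.8642] trans before rot [ 0.3237 -0.0955  0.0275] after rot [0.2783 0.1473 0.1245]
j [-1.3   0.34  1.52 -0.    1.28 -0.15] F [-0.4  0.1 -0.6] 0.0
t 2.15 pos [ 0.213  -0.4798  0.2052] goal [ 0.5213 -0.2751  0.0929] w 0.0919
rot(tool) [-0.5209  0.2478 -0.8642] trans before rot [ 0.3648 -0.0621  0.1123] after rot [0.2783 0.1473 0.2245]
j [-1.3   0.34  1.52 -0.    1.28 -0.15] F [-0.4  0.1 -0.6] 0.0
```

carry_out:
  moves:
    - {"dr": [-0.058,0.0275,-0.096],"translation": [0,0,-0.01],"claw": 0.05}
    - {"dr": [-0.058,0.0275,-0.096],"translation": [0,0,-0.01],"claw": 0.05}
    - {"dr": [-0.058,0.0275,-0.096],"translation": [0,0,-0.01],"claw": 0.05}
    - {"dr": [-0.058,0.0275,-0.096],"translation": [0,0,0],"claw": 0.05}
    - {"dr": [-0.058,0.0275,-0.096],"translation": [0,0,0],"claw": 0.05}
    - {"dr": [-0.058,0.0275,-0.096],"translation": [0,0,0],"claw": 0.05}
    - {"dr": [-0.058,0.0275,-0.096],"translation": [0,0,0],"claw": 0.05}
    - {"dr": [-0.058,0.0275,-0.096],"translation": [0,0,0],"claw": 0.05}
    - {"dr": [-0.058,0.0275,-0.096],"translation": [0,0,0],"claw": 0.05}
    - {"dr": [0,0,0],"translation": [0,0,0],"claw": 0.05}

```text
time_s: 2.98
ee_pos: [0.2101, -0.4787, 0.2341]
tcp_rot: [0.764, 0.583, 0.167, 0.219]
wrist_force: [-0.0, 0.1, 0.1]
grip_width: 0.0497
gripper_force: 0.0
```

```bash
python3 -c "
from h import *
plan('thin',.121)
"
```

```text
t 2.98 pos [ 0.2101 -0.4787  0.2341] goal [ 0.4701 -0.2612  0.1777] w 0.0497
rot(tool) [ 0.0002  0.0004 -0.001 ] trans before rot [0.2782 0.1343 0.1506] after rot [0.278  0.1346 0.1506]
j [-1.66  0.2   1.8   0.62  1.13 -1.66] F [-0.   0.1  0.1] 0.0
```

carry_out:
  moves:
    - {"dr": [0,0,0],"translation": [0.031,0.015,0.0167],"claw": 0.05}
    - {"dr": [0,0,0],"translation": [0.031,0.015,0.0167],"claw": 0.05}
    - {"dr": [0,0,0],"translation": [0.031,0.015,0.0167],"claw": 0.05}
    - {"dr": [0,0,0],"translation": [0.031,0.015,0.0167],"claw": 0.05}
    - {"dr": [0,0,0],"translation": [0.031,0.015,0.0167],"claw": 0.05}
    - {"dr": [0,0,0],"translation": [0.031,0.015,0.0167],"claw": 0.05}
    - {"dr": [0,0,0],"translation": [0.031,0.015,0.0167],"claw": 0.05}
    - {"dr": [0,0,0],"translation": [0.031,0.015,0.0167],"claw": 0.05}
    - {"dr": [0,0,0],"translation": [0.03,0.0145,0.0167],"claw": 0.05}
    - {"dr": [0,0,0],"translation": [0,0,0],"claw": 0.05}

```text
time_s: 3.82
ee_pos: [0.4756, -0.2557, 0.1783]
tcp_rot: [0.764, 0.584, 0.169, 0.217]
wrist_force: [-0.7, 0.0, -1.0]
grip_width: 0.0502
gripper_force: 0.0
```

```bash
cat > wv.py <<'E'
import sys
from h import *
n=sys.argv[1];plan(n,float(sys.argv[2]))
o=ctrl.get_obs();p=ctrl.get_image('wrist');im=cv2.resize(p['image'][:,:,::-1],None,fx=1.5,fy=1.5)
x,y,z,w,t=PL[n];th=.005 if n in('thin','narrow') else .009
r=R.from_euler('z',w)*R.from_euler('y',-t)
for s,c in((-th,(0,255,0)),(th,(0,0,255))):
    q=proj(p,r.apply([[s,-.06,-.05],[s,.06,-.05],[s,.06,.05],[s,-.06,.05]])+[x,y,z],o)
    cv2.polylines(im,[((q+.5)*1.5*16).astype(np.int32)],True,c,1,shift=4)
cv2.imwrite('pics/w_%s.png'%n,im)
E
python3 wv.py thin .121
```

```text
t 3.82 pos [ 0.4756 -0.2557  0.1783] goal [ 0.4701 -0.2612  0.1777] w 0.0502
rot(tool) [-0.0018 -0.0042 -0.0007] trans before rot [-0.0067 -0.0036 -0.0016] after rot [-0.0067 -0.0036 -0.0016]
j [-0.82  0.15  2.03  0.57  0.55 -0.98] F [-0.7  0.  -1. ] 0.0
```

View pics/w_thin.png

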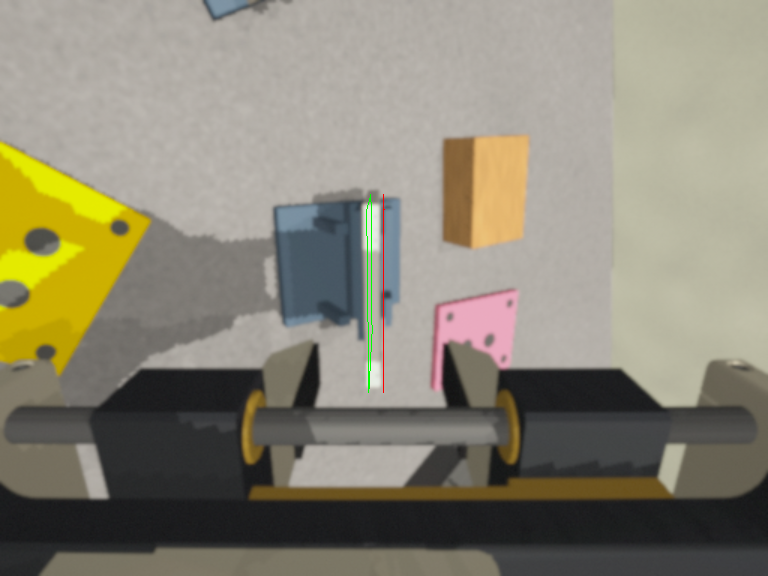

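The plate's top edge is at columns 362–381, about 3 mm left of the prediction, and it lines up with the jaws in yaw. I'll correct by −6 mm in tool y and go down.

carry_out:
  moves:
    - {"dr": [0,-0.004,0],"translation": [-0.0065,-0.006,0.01],"claw": 0.05}
    - {"dr": [0,0,0],"translation": [0,0,0.01],"claw": 0.05}
    - {"dr": [0,0,0],"translation": [0,0,0.01],"claw": 0.05}
    - {"dr": [0,0,0],"translation": [0,0,0.01],"claw": 0.05}
    - {"dr": [0,0,0],"translation": [0,0,0],"claw": 0.05}
    - {"dr": [0,0,0],"translation": [0,0,0],"claw": 0.05}

```text
time_s: 4.37
ee_pos: [0.4855, -0.2728, 0.141]
tcp_rot: [0.766, 0.582, 0.165, 0.219]
wrist_force: [-1.0, 0.4, 0.1]
grip_width: 0.0503
gripper_force: 0.0
```

```bash
sed -i "s/pics\/w_%s.png'%n/pics\/w_%s_%s.png'%(n,sys.argv[3])/" wv.py; python3 wv.py thin .021 2
```

```text
t 4.37 pos [ 0.4855 -0.2728  0.141 ] goal [ 0.5213 -0.2751  0.0929] w 0.0503
rot(tool) [-0.0023  0.005  -0.0044] trans before rot [0.0074 0.0044 0.0593] after rot [0.0071 0.0043 0.0594]
j [-0.82  0.24  2.05  0.68  0.45 -1.1 ] F [-1.   0.4  0.1] 0.0
```

View pics/w_thin_2.png

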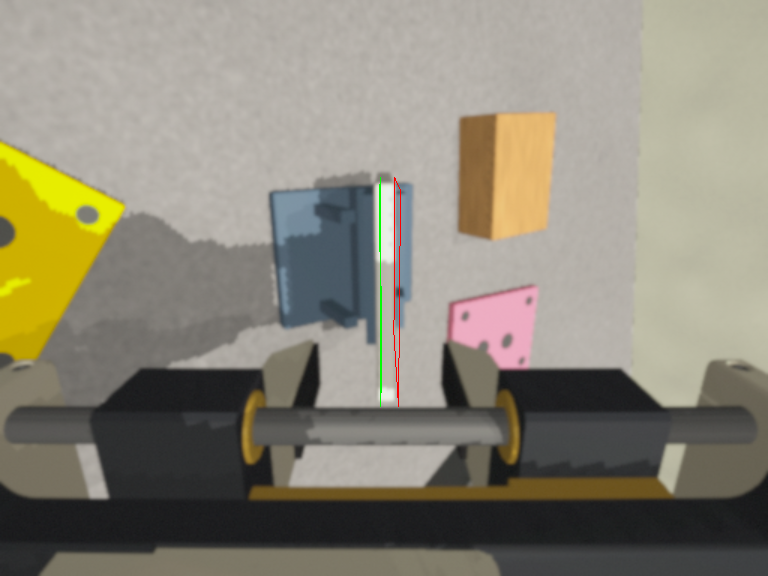

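The arm had still been settling when I took that first picture. The plate edge is now at columns 376–394 and the jaw centre is at about 382, so I'll correct and continue down.

carry_out:
  moves:
    - {"dr": [0,0.004,-0.002],"translation": [0.007,0.0025,0],"claw": 0.05}
    - {"dr": [0,0,0],"translation": [0,0,0.01],"claw": 0.05}
    - {"dr": [0,0,0],"translation": [0,0,0.01],"claw": 0.05}
    - {"dr": [0,0,0],"translation": [0,0,0.01],"claw": 0.05}
    - {"dr": [0,0,0],"translation": [0,0,0.01],"claw": 0.05}
    - {"dr": [0,0,0],"translation": [0,0,0.01],"claw": 0.05}
    - {"dr": [0,0,0],"translation": [0,0,0.009],"claw": 0.05}
    - {"dr": [0,0,0],"translation": [0,0,0],"claw": 0.05}
    - {"dr": [0,0,0],"translation": [0,0,0],"claw": 0.05}
    - {"dr": [0,0,0],"translation": [0,0,0],"claw": 0.05}

```text
time_s: 5.25
ee_pos: [0.5197, -0.2746, 0.0931]
tcp_rot: [0.764, 0.584, 0.167, 0.219]
wrist_force: [0.2, 0.0, 0.5]
grip_width: 0.0497
gripper_force: 0.0
```

```bash
python3 -c "
from h import *
plan('thin',.021)
"
```

```text
t 5.25 pos [ 0.5197 -0.2746  0.0931] goal [ 0.5213 -0.2751  0.0929] w 0.0497
rot(tool) [-0.0008  0.0014 -0.0007] trans before rot [-0.0001  0.0013  0.0011] after rot [-0.0001  0.0013  0.0011]
j [-0.77  0.38  2.03  0.84  0.35 -1.24] F [0.2 0.  0.5] 0.0
```

carry_out:
  moves:
    - {"dr": [0,0,0],"translation": [0,0,0],"claw": 0.02}
    - {"dr": [0,0,0],"translation": [0,0,0],"claw": 0.01}
    - {"dr": [0,0,0],"translation": [0,0,0],"claw": 0.0}
    - {"dr": [0,0,0],"translation": [0,0,0],"claw": 0.0}
    - {"dr": [0,0,0],"translation": [0,0,0],"claw": 0.0}
    - {"dr": [0,0,0],"translation": [0,0,0],"claw": 0.0}

```text
time_s: 5.75
ee_pos: [0.5196, -0.2747, 0.093]
tcp_rot: [0.764, 0.584, 0.167, 0.219]
wrist_force: [-0.0, -0.2, 0.6]
grip_width: 0.0147
gripper_force: 0.0
```

carry_out:
  moves:
    - {"dr": [0,0,0],"translation": [0,0,0],"claw": 0.0}
    - {"dr": [0,0,0],"translation": [0,0,0],"claw": 0.0}
    - {"dr": [0,0,0],"translation": [0,0,0],"claw": 0.0}
    - {"dr": [0,0,0],"translation": [0,0,0],"claw": 0.0}

```text
time_s: 6.08
ee_pos: [0.5196, -0.2746, 0.0929]
tcp_rot: [0.764, 0.584, 0.167, 0.219]
wrist_force: [-2.2, 1.2, 0.5]
grip_width: 0.0096
gripper_force: 30.0
```

carry_out:
  moves:
    - {"dr": [0,0,0],"translation": [0,0,-0.004],"claw": 0.0}
    - {"dr": [0,0,0],"translation": [0,0,-0.008],"claw": 0.0}
    - {"dr": [0,0,0],"translation": [0,0,-0.012],"claw": 0.0}
    - {"dr": [0,0,0],"translation": [0,0,-0.012],"claw": 0.0}
    - {"dr": [0,0,0],"translation": [0,0,-0.012],"claw": 0.0}
    - {"dr": [0,0,0],"translation": [0,0,-0.012],"claw": 0.0}
    - {"dr": [0,0,0],"translation": [0,0,-0.012],"claw": 0.0}
    - {"dr": [0,0,0],"translation": [0,0,-0.012],"claw": 0.0}
    - {"dr": [0,0,0],"translation": [0,0,-0.008],"claw": 0.0}
    - {"dr": [0,0,0],"translation": [0,0,-0.004],"claw": 0.0}

```text
time_s: 6.92
ee_pos: [0.4702, -0.261, 0.175]
tcp_rot: [0.764, 0.584, 0.167, 0.219]
wrist_force: [1.2, 0.3, -2.2]
grip_width: 0.0093
gripper_force: 30.0
```

```bash
python3 -c "
from h import *
plan('narrow',.101)
"
```

```text
t 6.92 pos [ 0.4702 -0.261   0.175 ] goal [ 0.5295 -0.0108  0.161 ] w 0.0093
rot(tool) [ 0.5482  0.1239 -0.4296] trans before rot [ 0.257  -0.0147  0.0072] after rot [0.2361 0.102  0.014 ]
j [-0.83  0.15  2.04  0.59  0.54 -1.02] F [ 1.2  0.3 -2.2] 30.016281008720398
```

carry_out:
  moves:
    - {"dr": [0.0783,0.0177,-0.0614],"translation": [0,0,-0.006],"claw": 0.0}
    - {"dr": [0.0783,0.0177,-0.0614],"translation": [0,0,-0.006],"claw": 0.0}
    - {"dr": [0.0783,0.0177,-0.0614],"translation": [0,0,0],"claw": 0.0}
    - {"dr": [0.0783,0.0177,-0.0614],"translation": [0,0,0],"claw": 0.0}
    - {"dr": [0.0783,0.0177,-0.0614],"translation": [0,0,0],"claw": 0.0}
    - {"dr": [0.0783,0.0177,-0.0614],"translation": [0,0,0],"claw": 0.0}
    - {"dr": [0.0783,0.0177,-0.0614],"translation": [0,0,0],"claw": 0.0}
    - {"dr": [0,0,0],"translation": [0,0,0],"claw": 0.0}
    - {"dr": [0,0,0],"translation": [0,0,0],"claw": 0.0}

```text
time_s: 7.67
ee_pos: [0.4657, -0.2593, 0.1837]
tcp_rot: [0.643, 0.766, 0.001, -0.0]
wrist_force: [-0.0, 0.2, -3.0]
grip_width: 0.0097
gripper_force: 30.0
```

```bash
python3 -c "
from h import *
plan('narrow',.101)
"
```

```text
t 7.67 pos [ 0.4657 -0.2593  0.1837] goal [ 0.5295 -0.0108  0.161 ] w 0.0097
rot(tool) [ 0.0009 -0.0012  0.    ] trans before rot [0.2336 0.1062 0.023 ] after rot [0.2336 0.1062 0.0227]
j [-0.65  0.37  1.54  0.    1.23 -0.83] F [-0.   0.2 -3. ] 29.995765686035156
```

carry_out:
  moves:
    - {"dr": [0,0,0],"translation": [0.015,0.007,0],"claw": 0.0}
    - {"dr": [0,0,0],"translation": [0.03,0.0135,0],"claw": 0.0}
    - {"dr": [0,0,0],"translation": [0.036,0.0165,0],"claw": 0.0}
    - {"dr": [0,0,0],"translation": [0.036,0.0165,0],"claw": 0.0}
    - {"dr": [0,0,0],"translation": [0.036,0.0165,0],"claw": 0.0}
    - {"dr": [0,0,0],"translation": [0.036,0.0165,0],"claw": 0.0}
    - {"dr": [0,0,0],"translation": [0.03,0.013,0],"claw": 0.0}
    - {"dr": [0,0,0],"translation": [0.0146,0.0067,0.01],"claw": 0.0}
    - {"dr": [0,0,0],"translation": [0,0,0.01],"claw": 0.0}
    - {"dr": [0,0,0],"translation": [0,0,0],"claw": 0.0}

```text
time_s: 8.5
ee_pos: [0.5269, -0.0105, 0.1628]
tcp_rot: [0.642, 0.766, -0.0, -0.002]
wrist_force: [-0.7, 0.4, -3.1]
grip_width: 0.0096
gripper_force: 30.0
```

carry_out:
  moves:
    - {"dr": [0,0,0],"translation": [0,0,0],"claw": 0.0}
    - {"dr": [0,0,0],"translation": [0,0,0],"claw": 0.0}
    - {"dr": [0,0,0],"translation": [0,0,0],"claw": 0.0}

```text
time_s: 8.75
ee_pos: [0.5289, -0.0124, 0.1654]
tcp_rot: [0.643, 0.766, 0.0, 0.0]
wrist_force: [-0.3, -0.3, -2.5]
grip_width: 0.0095
gripper_force: 30.0
```

```bash
cat > chk.py <<'E'
import sys
from h import *
# check held plate vs slot: overlay slot floor + plate at the TCP, top and side
slot=sys.argv[1];th,sw=(.010,.013) if slot=='narrow' else (.018,.021)
plan(slot,.021)
o=ctrl.get_obs();M=T(o);x,y,_,w,_=PL[slot];rs=R.from_euler('z',w).as_matrix();fr=[]
for n in('top','side'):
    p=ctrl.get_image(n);q=M[:3,3]+M[:3,2]*.021
    off=proj(p,[x,y,.06])[0].astype(int)-[42,42]
    im=cv2.resize(p['image'][off[1]:off[1]+84,off[0]:off[0]+84,::-1],None,fx=4.7,fy=4.7,interpolation=cv2.INTER_CUBIC)
    def D(X,c): cv2.polylines(im,[((proj(p,X)+.5-off)*4.7*16).astype(np.int32)],True,c,1,shift=4)
    D(np.array([[-sw/2,-.075,0],[sw/2,-.075,0],[sw/2,.075,0],[-sw/2,.075,0]])@rs.T+[x,y,.01],(0,255,255))
    D(np.array([[-sw/2-.007,-.075,0],[sw/2+.007,-.075,0],[sw/2+.007,.075,0],[-sw/2-.007,.075,0]])@rs.T+[x,y,.051],(255,255,0))
    for s,c in((-th/2,(0,255,0)),(th/2,(0,0,255))): # tool x=plate y, tool y=plate x
        D(np.array([[-.06,s,-.05],[.06,s,-.05],[.06,s,.05],[-.06,s,.05]])@M[:3,:3].T+q,c)
    fr.append(im)
cv2.imwrite(f'pics/chk_{slot}{sys.argv[2]}.png',np.hstack(fr))
E
python3 chk.py narrow 1
```

```text
t 8.75 pos [ 0.5289 -0.0124  0.1654] goal [ 0.5295 -0.0108  0.081 ] w 0.0095
rot(tool) [ 0.0012  0.0001 -0.0021] trans before rot [0.0015 0.0008 0.0844] after rot [0.0015 0.0009 0.0844]
j [-0.17  0.38  1.58  0.    1.18 -0.34] F [-0.3 -0.3 -2.5] 29.996073246002197
```

View pics/chk_narrow1.png

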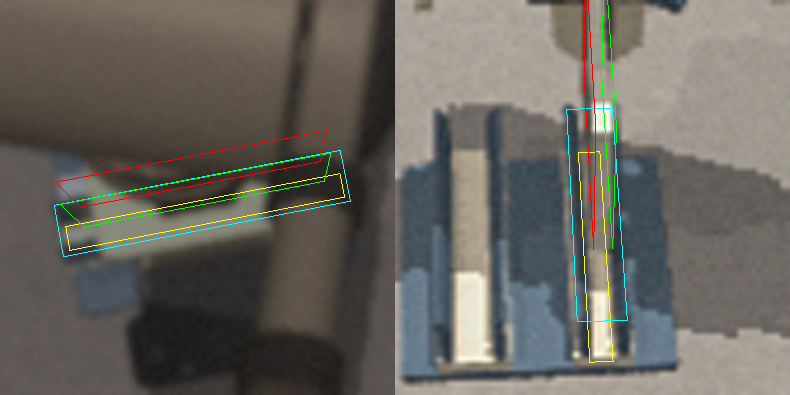

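The side view shows the held plate's end face at columns 593–613, centred over the narrow slot (about 590–610), so I'll lower it.

carry_out:
  moves:
    - {"dr": [0,0,0],"translation": [0.001,0.0007,0.005],"claw": 0.0}
    - {"dr": [0,0,0],"translation": [0,0,0.01],"claw": 0.0}
    - {"dr": [0,0,0],"translation": [0,0,0.01],"claw": 0.0}
    - {"dr": [0,0,0],"translation": [0,0,0.01],"claw": 0.0}
    - {"dr": [0,0,0],"translation": [0,0,0.01],"claw": 0.0}
    - {"dr": [0,0,0],"translation": [0,0,0.008],"claw": 0.0}
    - {"dr": [0,0,0],"translation": [0,0,0.006],"claw": 0.0}
    - {"dr": [0,0,0],"translation": [0,0,0.005],"claw": 0.0}
    - {"dr": [0,0,0],"translation": [0,0,0],"claw": 0.0}
    - {"dr": [0,0,0],"translation": [0,0,0],"claw": 0.0}

```text
time_s: 9.68
ee_pos: [0.5292, -0.01, 0.1006]
tcp_rot: [0.643, 0.766, -0.0, -0.0]
wrist_force: [-1.4, -0.6, -3.2]
grip_width: 0.0099
gripper_force: 30.0
```

```bash
python3 -c "
from h import *
plan('narrow',.021)
"
```

```text
t 9.68 pos [ 0.5292 -0.01    0.1006] goal [ 0.5295 -0.0108  0.081 ] w 0.0099
rot(tool) [-0.0006 -0.0003  0.0002] trans before rot [-0.0008  0.0003  0.0196] after rot [-0.0008  0.0003  0.0196]
j [-0.16  0.46  1.66  0.    1.03 -0.34] F [-1.4 -0.6 -3.2] 30.021149218082428
```

carry_out:
  moves:
    - {"dr": [0,0,0],"translation": [0,0,0.005],"claw": 0.0}
    - {"dr": [0,0,0],"translation": [0,0,0.005],"claw": 0.0}
    - {"dr": [0,0,0],"translation": [0,0,0.004],"claw": 0.0}
    - {"dr": [0,0,0],"translation": [0,0,0.002],"claw": 0.0}
    - {"dr": [0,0,0],"translation": [0,0,0.001],"claw": 0.0}
    - {"dr": [0,0,0],"translation": [0,0,0],"claw": 0.0}
    - {"dr": [0,0,0],"translation": [0,0,0],"claw": 0.0}

```text
time_s: 10.27
ee_pos: [0.5321, -0.0096, 0.0901]
tcp_rot: [0.642, 0.766, 0.003, 0.004]
wrist_force: [-11.4, 4.6, 41.6]
grip_width: 0.0096
gripper_force: 30.9
```

carry_out:
  moves:
    - {"dr": [0,0,0],"translation": [0,0,0.001],"claw": 0.0}
    - {"dr": [0,0,0],"translation": [0,0,0.001],"claw": 0.0}
    - {"dr": [0,0,0],"translation": [0,0,0],"claw": 0.0}

```text
time_s: 10.52
ee_pos: [0.5332, -0.0098, 0.0892]
tcp_rot: [0.642, 0.766, 0.004, 0.005]
wrist_force: [-11.7, 4.5, 48.3]
grip_width: 0.0097
gripper_force: 31.2
```

carry_out:
  moves:
    - {"dr": [0,0,0],"translation": [0,0,-0.003],"claw": 0.0}
    - {"dr": [0,0,0],"translation": [0,0,-0.004],"claw": 0.0}
    - {"dr": [0,0,0],"translation": [0,0,0],"claw": 0.0}
    - {"dr": [0,0,0],"translation": [0,0,0],"claw": 0.0}

```text
time_s: 10.85
ee_pos: [0.5303, -0.0098, 0.0895]
tcp_rot: [0.643, 0.766, 0.001, 0.001]
wrist_force: [-0.3, 1.9, 7.2]
grip_width: 0.0098
gripper_force: 29.8
```

```bash
cat > po.py <<'E'
import sys
from h import *
plan(sys.argv[2],.021)
o=ctrl.get_obs()
for n in('top','side','wrist'):
    p=ctrl.get_image(n);C=np.array(wfc(p,o))
    for d in ctrl.place_of(p,sys.argv[1])[:5]: print(n,round(d['score'],2),(C[:3,:3]@d['location']+C[:3,3]).round(4))
    if n=='side': cv2.imwrite('pics/s_%s.png'%sys.argv[3],cv2.resize(p['image'][140:300,170:330,::-1],(600,600),interpolation=cv2.INTER_CUBIC))
E
python3 po.py thin_plate narrow a
```

```text
t 10.85 pos [ 0.5303 -0.0098  0.0895] goal [ 0.5295 -0.0108  0.081 ] w 0.0098
rot(tool) [ 0.0026 -0.0001 -0.0001] trans before rot [-0.0008 -0.0009  0.0085] after rot [-0.0008 -0.0009  0.0085]
j [-0.16  0.47  1.67  0.    1.   -0.34] F [-0.3  1.9  7.2] 29.803234040737152
top 0.79 [ 0.6727 -0.4394  0.0093]
top 0.67 [ 0.3366 -0.1974  0.0043]
side 0.73 [ 0.6721 -0.4314  0.0066]
side 0.67 [ 0.5272 -0.0095  0.072 ]
side 0.66 [ 0.339  -0.1951  0.0029]
wrist 0.7 [ 0.5284 -0.0107  0.0641]
wrist 0.62 [ 0.3335 -0.1964  0.0023]
```

View pics/s_a.png

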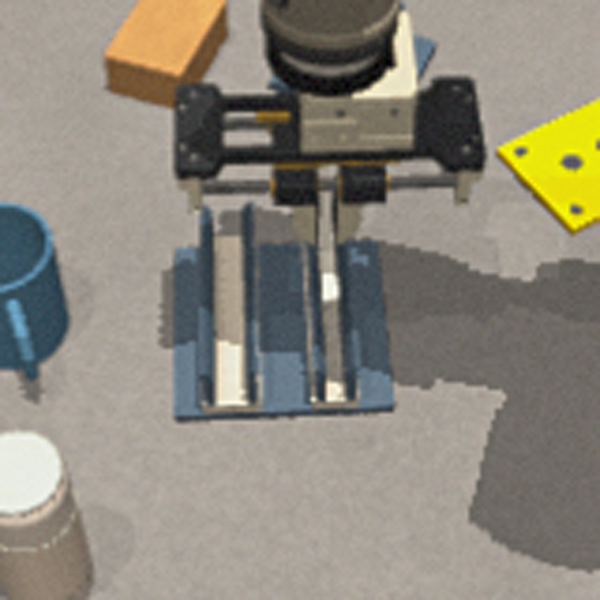

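The plate is resting on the floor. In the slot frame, 60 mm puts the centre at 70 mm in the world, which matches contact at TCP 0.0895. I'll release it and retreat.

carry_out:
  moves:
    - {"dr": [0,0,0],"translation": [0,0,0],"claw": 0.02}
    - {"dr": [0,0,0],"translation": [0,0,0],"claw": 0.03}
    - {"dr": [0,0,0],"translation": [0,0,0],"claw": 0.05}
    - {"dr": [0,0,0],"translation": [0,0,0],"claw": 0.05}
    - {"dr": [0,0,0],"translation": [0,0,0],"claw": 0.05}
    - {"dr": [0,0,0],"translation": [0,0,0],"claw": 0.05}

```text
time_s: 11.65
ee_pos: [0.5293, -0.0101, 0.0886]
tcp_rot: [0.643, 0.766, -0.0, -0.0]
wrist_force: [0.5, 0.5, 0.6]
grip_width: 0.0453
gripper_force: 0.0
```

carry_out:
  moves:
    - {"dr": [0,0,0],"translation": [0,0,-0.01],"claw": 0.05}
    - {"dr": [0,0,0],"translation": [0,0,-0.02],"claw": 0.05}
    - {"dr": [0,0,0],"translation": [0,0,-0.03],"claw": 0.05}
    - {"dr": [0,0,0],"translation": [0,0,-0.035],"claw": 0.05}
    - {"dr": [0,0,0],"translation": [0,0,-0.035],"claw": 0.05}
    - {"dr": [0,0,0],"translation": [0,0,-0.02],"claw": 0.05}
    - {"dr": [0,0,0],"translation": [0,0,0],"claw": 0.05}
    - {"dr": [0,0,0],"translation": [0,0,0],"claw": 0.05}

```text
time_s: 12.32
ee_pos: [0.5298, -0.0102, 0.2406]
tcp_rot: [0.643, 0.766, 0.001, 0.001]
wrist_force: [-0.4, -0.4, 0.1]
grip_width: 0.0499
gripper_force: 0.0
```

```bash
python3 -c "
from h import *
for n in('side','wrist'):
    o=ctrl.get_obs();p=ctrl.get_image(n);C=np.array(wfc(p,o))
    for d in ctrl.place_of(p,'thin_plate')[:5]: print(n,round(d['score'],2),(C[:3,:3]@d['location']+C[:3,3]).round(4))
plan('thick',.121)
"
```

```text
side 0.66 [ 0.5239 -0.0085  0.0694]
side 0.6 [ 0.6763 -0.4335  0.0045]
side 0.6 [ 0.336  -0.1947  0.002 ]
wrist 0.97 [ 0.3367 -0.1963  0.0023]
wrist 0.9 [ 0.5257 -0.0087  0.0654]
t 12.52 pos [ 0.5286 -0.01    0.2376] goal [0.4146 0.3186 0.1798] w 0.0496
rot(tool) [-0.5562 -0.0914  0.3164] trans before rot [ 0.3434 -0.0549  0.0582] after rot [ 0.3079 -0.1678 -0.0368]
j [-0.16  0.33  1.46  0.    1.36 -0.34] F [ 0.5 -0.5  0. ] 0.0
```

carry_out:
  moves:
    - {"dr": [0,0,0],"translation": [0.02,-0.003,0],"claw": 0.06}
    - {"dr": [0,0,0],"translation": [0.04,-0.0065,0],"claw": 0.06}
    - {"dr": [0,0,0],"translation": [0.04,-0.0065,0],"claw": 0.06}
    - {"dr": [0,0,0],"translation": [0.04,-0.0065,0],"claw": 0.06}
    - {"dr": [0,0,0],"translation": [0.04,-0.0065,0],"claw": 0.06}
    - {"dr": [0,0,0],"translation": [0.04,-0.0065,0],"claw": 0.06}
    - {"dr": [0,0,0],"translation": [0.04,-0.0065,0],"claw": 0.06}
    - {"dr": [0,0,0],"translation": [0.04,-0.0065,0],"claw": 0.06}
    - {"dr": [0,0,0],"translation": [0.03,-0.0045,0],"claw": 0.06}
    - {"dr": [0,0,0],"translation": [0.0134,-0.002,0],"claw": 0.06}

```text
time_s: 13.35
ee_pos: [0.4131, 0.3217, 0.2377]
tcp_rot: [0.641, 0.767, -0.001, -0.001]
wrist_force: [-0.2, -0.2, 0.2]
grip_width: 0.0597
gripper_force: 0.0
```

carry_out:
  moves:
    - {"dr": [-0.0927,-0.0152,0.0527],"translation": [0,0,0],"claw": 0.06}
    - {"dr": [-0.0927,-0.0152,0.0527],"translation": [0,0,0],"claw": 0.06}
    - {"dr": [-0.0927,-0.0152,0.0527],"translation": [0,0,0],"claw": 0.06}
    - {"dr": [-0.0927,-0.0152,0.0527],"translation": [0,0,0],"claw": 0.06}
    - {"dr": [-0.0927,-0.0152,0.0527],"translation": [0,0,0],"claw": 0.06}
    - {"dr": [-0.0927,-0.0152,0.0527],"translation": [0,0,0],"claw": 0.06}
    - {"dr": [0,0,0],"translation": [0,0,0],"claw": 0.06}
    - {"dr": [0,0,0],"translation": [0,0,0],"claw": 0.06}
    - {"dr": [0,0,0],"translation": [0,0,0],"claw": 0.06}

```text
time_s: 14.1
ee_pos: [0.4155, 0.3182, 0.2384]
tcp_rot: [0.727, 0.632, 0.174, 0.204]
wrist_force: [-0.1, -0.0, 0.3]
grip_width: 0.06
gripper_force: 0.0
```

```bash
sed -i 's/,\.06,\.175/,.07,.175/g' h.py; python3 -c "
from h import *
plan('thick',.121)
"
```

```text
t 14.1 pos [0.4155 0.3182 0.2384] goal [0.4146 0.3186 0.1798] w 0.06
rot(tool) [-0.015  -0.0005  0.0112] trans before rot [ 0.0005 -0.0312  0.0497] after rot [ 0.0002 -0.0319  0.0492]
j [ 0.78  0.17  1.81 -0.56  0.9   1.21] F [-0.1 -0.   0.3] 0.0
```

carry_out:
  moves:
    - {"dr": [-0.0075,0,0.0055],"translation": [0,-0.011,0.017],"claw": 0.06}
    - {"dr": [-0.0075,0,0.0055],"translation": [0,-0.011,0.017],"claw": 0.06}
    - {"dr": [0,0,0],"translation": [0,-0.01,0.0155],"claw": 0.06}
    - {"dr": [0,0,0],"translation": [0,0,0],"claw": 0.06}
    - {"dr": [0,0,0],"translation": [0,0,0],"claw": 0.06}
    - {"dr": [0,0,0],"translation": [0,0,0],"claw": 0.06}

```text
time_s: 14.6
ee_pos: [0.4154, 0.3184, 0.181]
tcp_rot: [0.729, 0.625, 0.181, 0.209]
wrist_force: [1.1, 0.0, -0.3]
grip_width: 0.0598
gripper_force: 0.0
```

```bash
python3 wv.py thick .021 1
```

```text
t 14.6 pos [0.4154 0.3184 0.181 ] goal [0.467  0.3107 0.095 ] w 0.0598
rot(tool) [ 0.0029 -0.001  -0.0034] trans before rot [ 0.     -0.0016  0.1006] after rot [ 1.000e-04 -1.300e-03  1.006e-01]
j [ 0.79  0.24  1.91 -0.67  0.76  1.38] F [ 1.1  0.  -0.3] 0.0
```

View pics/w_thick_1.png

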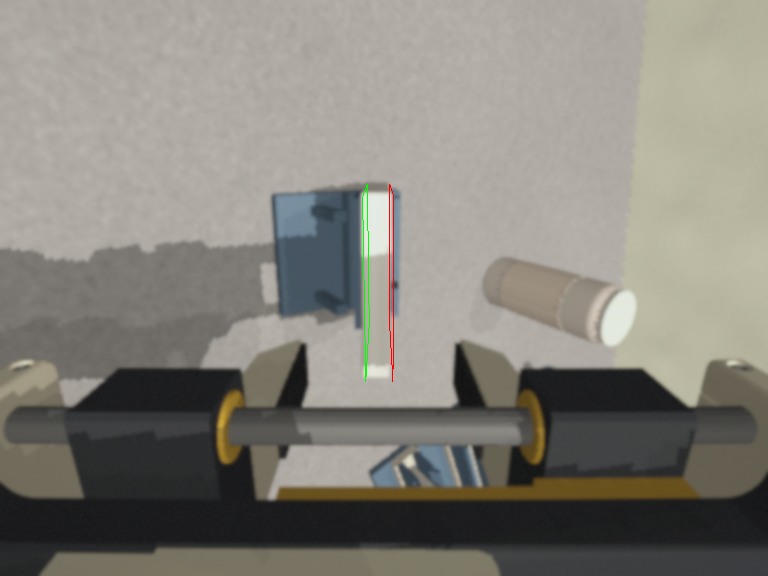

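The plate edge is at columns 361–389, about 2 mm left of the prediction, and yaw agrees. I'll go down with −3 mm in tool y.

carry_out:
  moves:
    - {"dr": [0,0,0.002],"translation": [0,-0.003,0.006],"claw": 0.06}
    - {"dr": [0,0,0],"translation": [0,0,0.014],"claw": 0.06}
    - {"dr": [0,0,0],"translation": [0,0,0.02],"claw": 0.06}
    - {"dr": [0,0,0],"translation": [0,0,0.02],"claw": 0.06}
    - {"dr": [0,0,0],"translation": [0,0,0.02],"claw": 0.06}
    - {"dr": [0,0,0],"translation": [0,0,0.014],"claw": 0.06}
    - {"dr": [0,0,0],"translation": [0,0,0.006],"claw": 0.06}
    - {"dr": [0,0,0],"translation": [0,0,0],"claw": 0.06}
    - {"dr": [0,0,0],"translation": [0,0,0],"claw": 0.06}
    - {"dr": [0,0,0],"translation": [0,0,0],"claw": 0.06}

```text
time_s: 15.48
ee_pos: [0.4644, 0.3111, 0.0945]
tcp_rot: [0.73, 0.625, 0.182, 0.209]
wrist_force: [-0.0, 1.1, 0.1]
grip_width: 0.06
gripper_force: 0.0
```

```bash
python3 -c "
from h import *
plan('thick',.021)
"
```

```text
t 15.48 pos [0.4644 0.3111 0.0945] goal [0.467  0.3107 0.095 ] w 0.06
rot(tool) [ 0.0033 -0.0016 -0.0048] trans before rot [0.     0.0026 0.001 ] after rot [-0.      0.0026  0.001 ]
j [ 0.7   0.41  1.95 -0.87  0.55  1.56] F [-0.   1.1  0.1] 0.0
```

carry_out:
  moves:
    - {"dr": [0,0,0],"translation": [0,0,0],"claw": 0.03}
    - {"dr": [0,0,0],"translation": [0,0,0],"claw": 0.015}
    - {"dr": [0,0,0],"translation": [0,0,0],"claw": 0.0}
    - {"dr": [0,0,0],"translation": [0,0,0],"claw": 0.0}
    - {"dr": [0,0,0],"translation": [0,0,0],"claw": 0.0}
    - {"dr": [0,0,0],"translation": [0,0,0],"claw": 0.0}
    - {"dr": [0,0,0],"translation": [0,0,0],"claw": 0.0}
    - {"dr": [0,0,0],"translation": [0,0,0],"claw": 0.0}
    - {"dr": [0,0,0],"translation": [0,0,0],"claw": 0.0}

```text
time_s: 16.23
ee_pos: [0.4645, 0.3107, 0.0937]
tcp_rot: [0.73, 0.625, 0.181, 0.209]
wrist_force: [0.2, -0.5, 1.4]
grip_width: 0.0176
gripper_force: 30.0
```

carry_out:
  moves:
    - {"dr": [0,0,0],"translation": [0,0,-0.004],"claw": 0.0}
    - {"dr": [0,0,0],"translation": [0,0,-0.008],"claw": 0.0}
    - {"dr": [0,0,0],"translation": [0,0,-0.012],"claw": 0.0}
    - {"dr": [0,0,0],"translation": [0,0,-0.014],"claw": 0.0}
    - {"dr": [0,0,0],"translation": [0,0,-0.014],"claw": 0.0}
    - {"dr": [0,0,0],"translation": [0,0,-0.014],"claw": 0.0}
    - {"dr": [0,0,0],"translation": [0,0,-0.014],"claw": 0.0}
    - {"dr": [0,0,0],"translation": [0,0,-0.012],"claw": 0.0}
    - {"dr": [0,0,0],"translation": [0,0,-0.008],"claw": 0.0}
    - {"dr": [0,0,0],"translation": [0,0,-0.004],"claw": 0.0}

```text
time_s: 17.07
ee_pos: [0.4085, 0.3187, 0.1815]
tcp_rot: [0.73, 0.625, 0.181, 0.209]
wrist_force: [-0.2, 0.5, -5.3]
grip_width: 0.0175
gripper_force: 29.9
```

```bash
python3 -c "
from h import *
plan('wide',.101)
"
```

```text
t 17.07 pos [0.4085 0.3187 0.1815] goal [0.6005 0.0018 0.171 ] w 0.0175
rot(tool) [ 0.5549  0.0896 -0.3204] trans before rot [-0.2839  0.1966  0.1347] after rot [-0.3455  0.1338  0.0105]
j [ 0.8   0.23  1.92 -0.67  0.76  1.39] F [-0.2  0.5 -5.3] 29.884860813617706
```

carry_out:
  moves:
    - {"dr": [0,0,0],"translation": [0,-0.004,-0.006],"claw": 0.0}
    - {"dr": [0.0793,0.0128,-0.0458],"translation": [0,-0.004,-0.006],"claw": 0.0}
    - {"dr": [0.0793,0.0128,-0.0458],"translation": [0,-0.003,-0.006],"claw": 0.0}
    - {"dr": [0.0793,0.0128,-0.0458],"translation": [0,-0.002,-0.006],"claw": 0.0}
    - {"dr": [0.0793,0.0128,-0.0458],"translation": [0,0,-0.006],"claw": 0.0}
    - {"dr": [0.0793,0.0128,-0.0458],"translation": [0,0,-0.006],"claw": 0.0}
    - {"dr": [0.0793,0.0128,-0.0458],"translation": [0,0,-0.006],"claw": 0.0}
    - {"dr": [0.0793,0.0128,-0.0458],"translation": [0,0,-0.004],"claw": 0.0}
    - {"dr": [0,0,0],"translation": [0,0,0],"claw": 0.0}
    - {"dr": [0,0,0],"translation": [0,0,0],"claw": 0.0}

```text
time_s: 17.9
ee_pos: [0.3836, 0.321, 0.2158]
tcp_rot: [0.646, 0.763, 0.003, 0.005]
wrist_force: [-0.2, -0.0, -5.2]
grip_width: 0.0176
gripper_force: 29.9
```

```bash
python3 -c "
from h import *
plan('wide',.101)
"
```

```text
t 17.9 pos [0.3836 0.321  0.2158] goal [0.6005 0.0018 0.171 ] w 0.0176
rot(tool) [ 0.0114  0.0045 -0.01  ] trans before rot [-0.3503  0.1609  0.0482] after rot [-0.3521  0.1579  0.0448]
j [ 0.55  0.28  1.58 -0.01  1.27  0.39] F [-0.2 -0.  -5.2] 29.91942197084427
```

carry_out:
  moves:
    - {"dr": [0.0114,0.0045,-0.01],"translation": [-0.0185,0.0083,0],"claw": 0.0}
    - {"dr": [0,0,0],"translation": [-0.037,0.0166,0],"claw": 0.0}
    - {"dr": [0,0,0],"translation": [-0.037,0.0166,0],"claw": 0.0}
    - {"dr": [0,0,0],"translation": [-0.037,0.0166,0],"claw": 0.0}
    - {"dr": [0,0,0],"translation": [-0.037,0.0166,0],"claw": 0.0}
    - {"dr": [0,0,0],"translation": [-0.037,0.0166,0],"claw": 0.0}
    - {"dr": [0,0,0],"translation": [-0.037,0.0166,0],"claw": 0.0}
    - {"dr": [0,0,0],"translation": [-0.037,0.0166,0],"claw": 0.0}
    - {"dr": [0,0,0],"translation": [-0.037,0.0166,0],"claw": 0.0}
    - {"dr": [0,0,0],"translation": [-0.025,0.0112,0],"claw": 0.0}

```text
time_s: 18.73
ee_pos: [0.5935, 0.0116, 0.2153]
tcp_rot: [0.642, 0.766, -0.001, 0.0]
wrist_force: [1.8, 1.0, -5.7]
grip_width: 0.0178
gripper_force: 30.0
```

carry_out:
  moves:
    - {"dr": [0,0,0],"translation": [-0.0125,0.0055,0],"claw": 0.0}
    - {"dr": [0,0,0],"translation": [0,0,0],"claw": 0.0}
    - {"dr": [0,0,0],"translation": [0,0,0],"claw": 0.0}
    - {"dr": [0,0,0],"translation": [0,0,0],"claw": 0.0}
    - {"dr": [0,0,0],"translation": [0,0,0],"claw": 0.0}

```text
time_s: 19.15
ee_pos: [0.5996, 0.0048, 0.2163]
tcp_rot: [0.641, 0.768, 0.0, -0.001]
wrist_force: [-0.5, -0.2, -5.9]
grip_width: 0.0175
gripper_force: 30.0
```

```bash
python3 -c "
from h import *
for n in('side','wrist'):
    o=ctrl.get_obs();p=ctrl.get_image(n);C=np.array(wfc(p,o))
    for l in('thick_plate','slot_wide'):
        for d in ctrl.place_of(p,l)[:2]: print(l,n,round(d['score'],2),(C[:3,:3]@d['location']+C[:3,3]).round(4))
plan('wide',.021)
"
```

```text
slot_wide side 0.69 [0.6007 0.0092 0.0114]
thick_plate wrist 0.91 [0.6026 0.0086 0.1978]
t 19.45 pos [0.6003 0.0036 0.2165] goal [0.6005 0.0018 0.091 ] w 0.0173
rot(tool) [-0.0003 -0.0016  0.0038] trans before rot [-0.002  -0.0002  0.1255] after rot [-0.0018 -0.0002  0.1255]
j [-0.12  0.48  1.28  0.    1.38 -0.3 ] F [ 0.   0.1 -5.5] 29.95768278837204
```

carry_out:
  moves:
    - {"dr": [0,0,0.003],"translation": [-0.0015,0,0.008],"claw": 0.0}
    - {"dr": [0,0,0],"translation": [0,0,0.015],"claw": 0.0}
    - {"dr": [0,0,0],"translation": [0,0,0.018],"claw": 0.0}
    - {"dr": [0,0,0],"translation": [0,0,0.018],"claw": 0.0}
    - {"dr": [0,0,0],"translation": [0,0,0.015],"claw": 0.0}
    - {"dr": [0,0,0],"translation": [0,0,0.01],"claw": 0.0}
    - {"dr": [0,0,0],"translation": [0,0,0.008],"claw": 0.0}
    - {"dr": [0,0,0],"translation": [0,0,0.006],"claw": 0.0}
    - {"dr": [0,0,0],"translation": [0,0,0.005],"claw": 0.0}
    - {"dr": [0,0,0],"translation": [0,0,0],"claw": 0.0}

```text
time_s: 20.28
ee_pos: [0.5996, 0.0019, 0.1124]
tcp_rot: [0.642, 0.766, -0.0, -0.002]
wrist_force: [-3.0, 1.8, -7.0]
grip_width: 0.0175
gripper_force: 30.0
```

carry_out:
  moves:
    - {"dr": [0,0,0],"translation": [0,0,0.004],"claw": 0.0}
    - {"dr": [0,0,0],"translation": [0,0,0.004],"claw": 0.0}
    - {"dr": [0,0,0],"translation": [0,0,0.004],"claw": 0.0}
    - {"dr": [0,0,0],"translation": [0,0,0.003],"claw": 0.0}
    - {"dr": [0,0,0],"translation": [0,0,0.002],"claw": 0.0}
    - {"dr": [0,0,0],"translation": [0,0,0],"claw": 0.0}
    - {"dr": [0,0,0],"translation": [0,0,0],"claw": 0.0}

```text
time_s: 20.87
ee_pos: [0.6001, 0.0018, 0.096]
tcp_rot: [0.643, 0.766, -0.0, -0.001]
wrist_force: [-5.0, -0.9, -6.8]
grip_width: 0.0176
gripper_force: 30.1
```

carry_out:
  moves:
    - {"dr": [0,0,0],"translation": [0,0,0.002],"claw": 0.0}
    - {"dr": [0,0,0],"translation": [0,0,0.002],"claw": 0.0}
    - {"dr": [0,0,0],"translation": [0,0,0.001],"claw": 0.0}
    - {"dr": [0,0,0],"translation": [0,0,0.001],"claw": 0.0}
    - {"dr": [0,0,0],"translation": [0,0,0],"claw": 0.0}
    - {"dr": [0,0,0],"translation": [0,0,0],"claw": 0.0}

```text
time_s: 21.37
ee_pos: [0.6003, 0.0019, 0.0909]
tcp_rot: [0.642, 0.766, 0.0, -0.001]
wrist_force: [-6.2, -0.4, -1.9]
grip_width: 0.0178
gripper_force: 30.1
```

carry_out:
  moves:
    - {"dr": [0,0,0],"translation": [0,0,0.001],"claw": 0.0}
    - {"dr": [0,0,0],"translation": [0,0,0],"claw": 0.0}
    - {"dr": [0,0,0],"translation": [0,0,0],"claw": 0.0}

```text
time_s: 21.62
ee_pos: [0.6004, 0.0021, 0.0907]
tcp_rot: [0.642, 0.766, 0.0, -0.001]
wrist_force: [-8.2, -0.5, 5.0]
grip_width: 0.0172
gripper_force: 30.2
```

carry_out:
  moves:
    - {"dr": [0,0,0],"translation": [0,0,0],"claw": 0.02}
    - {"dr": [0,0,0],"translation": [0,0,0],"claw": 0.03}
    - {"dr": [0,0,0],"translation": [0,0,0],"claw": 0.045}
    - {"dr": [0,0,0],"translation": [0,0,0],"claw": 0.05}
    - {"dr": [0,0,0],"translation": [0,0,0],"claw": 0.05}
    - {"dr": [0,0,0],"translation": [0,0,0],"claw": 0.05}

```text
time_s: 22.12
ee_pos: [0.6012, 0.0018, 0.0896]
tcp_rot: [0.643, 0.766, 0.001, -0.0]
wrist_force: [-0.3, 0.5, -0.7]
grip_width: 0.0477
gripper_force: 0.0
```

carry_out:
  moves:
    - {"dr": [0,0,0],"translation": [0,0,-0.01],"claw": 0.05}
    - {"dr": [0,0,0],"translation": [0,0,-0.02],"claw": 0.05}
    - {"dr": [0,0,0],"translation": [0,0,-0.03],"claw": 0.05}
    - {"dr": [0,0,0],"translation": [0,0,-0.035],"claw": 0.05}
    - {"dr": [0,0,0],"translation": [0,0,-0.035],"claw": 0.05}
    - {"dr": [0,0,0],"translation": [0,0,-0.02],"claw": 0.05}
    - {"dr": [0,0,0],"translation": [0,0,0],"claw": 0.05}
    - {"dr": [0,0,0],"translation": [0,0,0],"claw": 0.05}
    - {"dr": [0,0,0],"translation": [0,0,0],"claw": 0.05}

```text
time_s: 22.87
ee_pos: [0.6003, 0.0016, 0.2387]
tcp_rot: [0.643, 0.766, 0.0, -0.001]
wrist_force: [-0.3, -0.5, -0.9]
grip_width: 0.0497
gripper_force: 0.0
```

```bash
python3 -c "
from h import *
plan('wide',.021)
for n in('side','wrist'):
    o=ctrl.get_obs();p=ctrl.get_image(n);C=np.array(wfc(p,o))
    for l in('thick_plate','thin_plate','spray_can','mug','carton'):
        for d in ctrl.place_of(p,l)[:3]: print(l,n,round(d['score'],2),(C[:3,:3]@d['location']+C[:3,3]).round(4))
    if n=='side': cv2.imwrite('pics/end.png',cv2.resize(p['image'][120:320,150:350,::-1],(600,600),interpolation=cv2.INTER_CUBIC))
"
```

```text
t 22.87 pos [0.6003 0.0016 0.2387] goal [0.6005 0.0018 0.091 ] w 0.0497
rot(tool) [-0.0016 -0.0021  0.0001] trans before rot [-0.0002  0.0004  0.1477] after rot [1.000e-04 2.000e-04 1.477e-01]
j [-0.13  0.46  1.24  0.    1.44 -0.3 ] F [-0.3 -0.5 -0.9] 0.0
thick_plate side 0.73 [0.6028 0.0062 0.0698]
thin_plate side 0.87 [ 0.3355 -0.1926  0.0055]
spray_can side 0.63 [ 0.6851  0.214  -0.    ]
mug side 0.62 [ 0.7587  0.021  -0.0032]
carton side 0.89 [ 0.7023 -0.2638  0.0019]
thick_plate wrist 0.61 [0.6036 0.0053 0.074 ]
thin_plate wrist 0.95 [ 0.5273 -0.0055  0.0681]
thin_plate wrist 0.85 [ 0.3354 -0.1945  0.0026]
thin_plate wrist 0.52 [ 0.6803  0.2163 -0.0034]
spray_can wrist 0.77 [ 0.6795  0.218  -0.0018]
mug wrist 0.66 [ 0.7565  0.0218 -0.003 ]
mug wrist 0.33 [ 0.5286 -0.0072  0.0123]
carton wrist 0.89 [ 0.7041 -0.2627 -0.0038]
```

View pics/end.png

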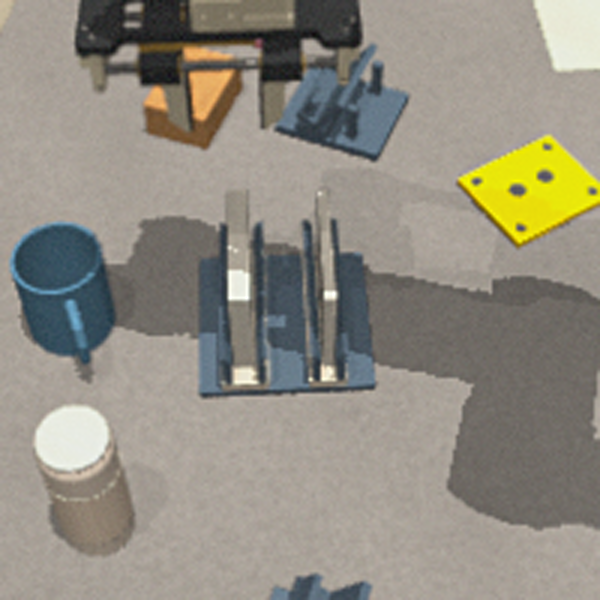

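Both plates stand upright and fully down in their own slots, at columns 240 and 327. The robot is clear of everything and the mug, can and carton haven't moved.

```bash
python3 -c "
from station import ctrl
print(ctrl.close_job())"
```

```text
the job is handed in; nothing more can be done
None
```

I handed the job in: the thick plate is in the wide slot and the thin plate in the narrow one, both upright and fully down by my last camera check, with the spray can, mug and carton where they started; no verdict came back.

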